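# Lock the microscope camera tube with the holding key

### The job

Lock the microscope's camera tube at its setting. Lay the flat steel holding key down into the two notches in the barrel's rim and the slot of the steady post so that the barrel cannot turn, then turn the knurled lock ring clockwise (seen from above) until it comes up firmly snug against the housing, without forcing it. The barrel must keep its setting; leave the key seated in place, let go, and leave the other things on the desk where they are.

Things in the scene. Friction and masses are not known exactly. Their poses are not given: they have to be found in the camera images.
- stand: Fixed service stand: grey base plate 210 x 130 x 14 mm (x -140 to +70 mm), on it the pale round microscope head (82 mm across, top 60 mm above the desk) with two black side knobs (out to y +-56 mm, below 50 mm) and a 44 mm neck up to the lock ring. Origin on the desk under the barrel's axis; z up; the steady post stands at x = -95 mm.
- post: Aluminium steady post fixed to the stand, 18 mm along the stand's x, 44 mm along y. Origin at its foot, 14 mm above the desk, 95 mm from the barrel's axis. Its top, 135 mm above the desk, has an 11 mm wide open slot along the stand's x, floor at 119 mm. It carries the ring's torque through the key: about 9 N when snug, at least 5, never over 20.
- key_home (a point): Where the middle of the key is when it is seated: 47 mm from the barrel's axis towards the post, 126 mm above the desk (the key's underside 119 mm above it).
- barrel (a joint): Turn of the barrel, rad, clockwise from above positive; 0 (its setting) has the notches in line with the post's slot, and it is found within 0.03 of that. The barrel turns easily in the housing (0.05 N m) and, unless held, goes round with the ring. With the key seated the clearances still let it turn up to about 0.12 under load. Its setting is lost beyond 0.2.
- barrel_rim (a point): Centre of the top of the barrel, a steel tube 40 mm outside, 31 mm inside, upright, its rim 131 mm above the desk, with two opposite notches in the rim 10.4 mm wide and 12 mm deep (floor 119 mm above the desk) along the point's x axis.
- ring (a joint): Turn of the lock ring on the barrel, rad, clockwise from above positive. Found at 0.2 to 0.6; it drags with about 0.13 N m while it runs and comes up against its seat near 1.3, where the torque climbs quickly. Snug is about 0.9 N m on the ring; below 0.45 it is not tight, and it must not be forced beyond 1.8. It stays where it is left.
- ring_mid (a point): Middle of the knurled steel lock ring: 54 mm across, 24 mm tall (93 to 117 mm above the desk), upright on the barrel's axis, this point 105 mm above the desk. Beside and below it there is free room for fingers down to 60 mm above the desk, except at the post. Grip it across any diameter clear of the key, which passes over it on the post's side.
- key: Loose flat steel bar, the holding key: 150 mm long (its x), 8 mm thick (its y), 14 mm tall (its z), 0.13 kg, square-ended and the same both ways round, lying on the desk on its narrow long face. Origin in the middle of its underside.
- eyepiece_a: Black eyepiece standing on the desk, 40 mm across, 52 mm tall; leave alone.
- eyepiece_b: Black eyepiece standing on the desk, 40 mm across, 46 mm tall; leave alone.
- slide_tray: Small grey open tray 85 x 60 x 22 mm with dividers; leave alone.
- dish: White dish 90 mm across, 16 mm tall; leave alone.
- lens_cap: Black lens cap, a disc 52 mm across, 12 mm tall; leave alone.
- driver: Screwdriver with a red handle lying on the desk, 160 mm long; leave alone.

How it is judged:
By the outcome, as a careful person would: the job done as asked, in the order asked, and still so for the second after the job is handed in, with the robot touching nothing.
It also fails if it takes over 64 s, if anything falls off the work surface, if the arm or the gripper's body presses on something with over 40 N, if the wrist force passes 120 N, or if a joint passes its speed limit or range.

### The arm

A 7-joint arm with a two-finger parallel gripper is mounted at the origin on the work surface. World frame = base frame: x ahead of the robot, y to its left, z up, the work surface at z = 0. Lengths are in m, angles in degrees, forces in N, time in s.
With the tool pointing down it reaches from about 0.35 to 0.9 m from the base axis. Payload 8.1 kg.
Tool frame: the origin (TCP) lies midway between the tips of the shut fingers; the grasp point (between the pads) lies 19 mm behind it (arm.grip_depth is the distance from the TCP to the grasp point, in m); z points along the fingers, y is the direction in which the jaws open and shut (so a half turn about z gives the same grasp; the last joint's range is limited). The gripper opens to 92 mm and grips with 3 to 60 N. Pads are 19 mm wide; open, the fingers measure 130 mm over their backs; the gripper's body (75 mm by 190 mm) begins 47 mm behind the grasp point.
Start: joints at [-74.576, 24.895, 1.432, 90.138, -0.665, 64.973, -4.303], TCP at [0.227, 0.582, 0.203] pointing down, gripper open.
Joint ranges: [-149.89, 149.89], [-25.12, 119.58], [-72.63, 75.52], [4.76, 147.25], [-75.54, 255.54], [6.69, 114.76], [-157.13, 157.13]. Speed limits (degrees/s): [127.2, 127.2, 172.46, 172.46, 180, 180, 180].

### API

Orientations are given as [roll, pitch, yaw] about the fixed x, y, z axes, in that order (R = Rz(yaw) Ry(pitch) Rx(roll)).
In Python, from bench import arm gives the robot as it stands.
- The arm moves only by the tool servo_tool, never from a script. Its argument "rows" is a list of rows, each an object of numbers: "x", "y", "z": the shift along the tool's x, y, z in mm; "roll": the turn about the tool's z in rad. In form: [{"x": .., "y": .., "z": .., "roll": ..}, ...]. A call has exactly 10 rows; each row is the pose to reach, as a shift and turn from the pose commanded when the call began, along the tool's axes at that moment; what a row does not reach only later rows make up. A row lasts 1/12 s, in which the tool goes at most 41.7 mm and 7.16 degrees, less where a joint would pass 70% of its speed; a pose out of reach is approached as far as the arm can. A call with a gripper value outside its range is refused whole. "jaw" is the opening in per cent of the stroke, from 0 (shut) to 100 (fully open), set as the call begins (left out, the last holds). The fingers move at their own pace and stop on an object; "force" is the grip in N (left out, the last holds). Time passes only in rows, so rows that repeat a pose let the fingers close, or fill a call up. It gives the time, the measured TCP pose, the force and the opening at its end, in the units of the state.
- arm.get_obs(): the state, without advancing time (a new reading comes with each control period).
- arm.grab_frame(name): name is "side" or "top" or "wrist"; returns a dict with "image" (384x512x3 uint8, blue, green, red), "z_map" (384x512 float32, m along the optical axis (not along the pixel's ray), 0 where there is no reading), "fx", "fy", "cx", "cy" (pixels), "xyz" and "orientation" of the camera in the world. Camera axes: x right, y down, z forward; pixel columns grow to the right and rows downward; lengths in m; the calibration is good to about 2 mm. A picture is of the moment at which its call begins.
- arm.finish_job(): hands the job in, once; it reports no verdict.
Trained networks look in a picture, given as the dict that the camera call returned (one of the last four; its "shot" number tells which), for a name from the list of things; names that differ only in an ending like _2 or _b are one class to them, and where a whole thing is asked for, a point or a joint stands for the part that bears it (a point fixed in the world has none). Each returns a list of dicts, best first, with "conf" (0 to 1); they miss things now and then, are a little off and sometimes report something else, mostly with a low value. They report only what shows in the picture. A call takes as long as a camera call.
- arm.outline_of(label, picture): "region" (384x512 bool, what is visible of it) and "pixel" ([column, row] in pixels, amid what is visible of it).
The state is a dict: "clock": time; "joints": joint angles; "joint_velocities": joint speeds; "tau": joint torques, N m; "tool_pos": TCP position; "tool_rot": TCP orientation; "force": force on the tool from outside, world axes, zero at the start; "moment": the same for the moment, N m; "grip_width": finger opening in m.
Only numpy, scipy, OpenCV 4.12 (cv2) and the standard library are available. Lean on these libraries where they do the work, as an engineer would, in place of code of your own. Each camera call takes 0.05 s, during which the arm holds its last target. There are 200 camera calls.

## Working session

There is one attempt and no reset: what is moved stays moved. The work goes in short steps, Python scripts to look and compute and a tool call to move; the robot and the scene stay as the last step left them, time stands still between calls to the robot, and variables do not carry over. Pictures are saved under pics/ and viewed, about 8 in all and at most 12, crops included, and the job is handed in when it is done.

Besides the shell and the picture viewer there is one more tool, called after "Request:" as name(argument=value, ...), one argument or row to a line, values as JSON. servo_tool: Moves the arm, as the interface text tells. Its arguments: {"type":"object","properties":{"rows":{"type":"array"},"jaw":{"type":"number"},"force":{"type":"number"}},"required":["rows"]}

```bash
mkdir -p pics
cat > h.py <<'E'
import numpy as np, cv2
from scipy.spatial.transform import Rotation as R
from bench import arm
def pts(f,mask=None):
    z=f["z_map"]; v,u=np.nonzero((z>0) if mask is None else (z>0)&mask)
    d=z[v,u]; c=np.c_[(u-f["cx"])/f["fx"]*d,(v-f["cy"])/f["fy"]*d,d]
    o=np.array(f["orientation"])
    M=o if o.shape==(3,3) else R.from_euler("xyz",o,degrees=True).as_matrix()
    return c@M.T+np.array(f["xyz"]), u, v
def rect(p):
    (c,s,a)=cv2.minAreaRect((p[:,:2]*1000).astype(np.float32)); return np.round(c,1),np.round(s,1),round(a,1)
E
python3 - <<'E'
from h import *
print(arm.get_obs())
for n in ["top","side"]:
    f=arm.grab_frame(n); cv2.imwrite(f"pics/{n}1.png",f["image"]); print(n,f["xyz"],f["orientation"],f["fx"])
    for l in ["key","stand","post","ring","barrel"]:
        for r in arm.outline_of(l,f)[:2]:
            p,u,v=pts(f,r["region"]); 
            if len(p)<5: continue
            print(l,round(r["conf"],2),r["pixel"],len(p),np.round(np.median(p,0)*1000,1),np.round(np.percentile(p,[2,98],axis=0)*1000,0).tolist(),rect(p))
E
```

```text
{'clock': 0.0, 'joints': array([-74.57800037,  24.93624103,   1.42924684,  90.18795392,
        -0.66673897,  64.97388612,  -4.3035496 ]), 'joint_velocities': array([-0.06633102, -0.04970805, -0.03669108, -0.01810379, -0.0153181 ,
       -0.06153612,  0.00715047]), 'tau': array([-1.03957907e-03, -6.67836356e+01,  9.84502137e-01, -3.14461327e+01,
       -6.05132477e-02,  4.26825334e-02,  1.68616211e-04]), 'tool_pos': array([0.22686818, 0.58178624, 0.2019547 ]), 'tool_rot': array([-1.79910385e+02,  5.57598413e-03,  1.58695391e+02]), 'force': array([ 0.15177213, -0.19959571,  0.04584635]), 'moment': array([-0.01285318, -0.01488353,  0.01974547]), 'grip_width': 0.09171829386245872}
top [ 0.4939996  -0.02663098  1.0903851 ] [-1.75157201e+02 -1.65811848e-01 -8.85045426e+01] 363.4634818127099
key 0.52 [141.9, 216.8] 215 [479.3 291.9  11.1] [[418.0, 287.0, -3.0], [550.0, 303.0, 16.0]] (array([482.8, 295.3]), array([141.4,  17. ]), 2.5)
stand 0.92 [261.1, 208.4] 3043 [525.3 -55.6  13.9] [[427.0, -118.0, 9.0], [627.0, 5.0, 133.0]] (array([527.7, -57. ]), array([214.1, 130.7]), 0.0)
post 0.57 [
[... 1307 characters left out ...]
46.3  79.2] [[455.0, -77.0, 15.0], [479.0, -31.0, 135.0]] (array([ 519.3, -129.3]), array([ 49.9, 235.1]), 33.8)
post 0.25 [173.5, 189.2] 265 [775.9  74.3  39. ] [[767.0, 55.0, 5.0], [797.0, 88.0, 47.0]] (array([782.9,  70.4]), array([33.8, 38.1]), 1.0)
ring 0.85 [277.9, 186.2] 266 [547.8 -37.7 110.1] [[537.0, -71.0, 95.0], [580.0, -28.0, 118.0]] (array([620.4, -76.2]), array([ 50.8, 174.7]), 67.6)
ring 0.34 [287.8, 218.3] 4772 [515.5 -36.2  26. ] [[426.0, -109.0, 7.0], [620.0, 9.0, 133.0]] (array([569.5, -99.6]), array([290.5, 223.1]), 0.6)
barrel 0.73 [272.9, 180.4] 567 [555.7 -47.  117. ] [[538.0, -172.0, -1.0], [708.0, -29.0, 132.0]] (array([ 633.1, -118.1]), array([ 64.1, 242.6]), 44.3)
```

View pics/top1.png

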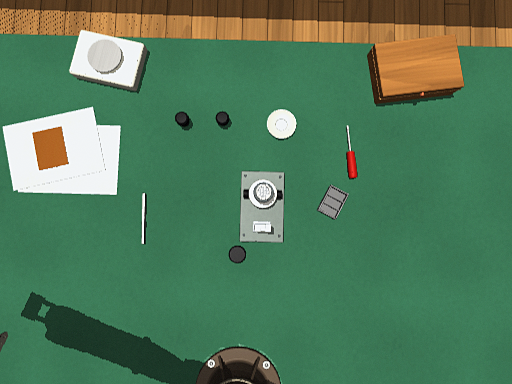

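View pics/side1.png

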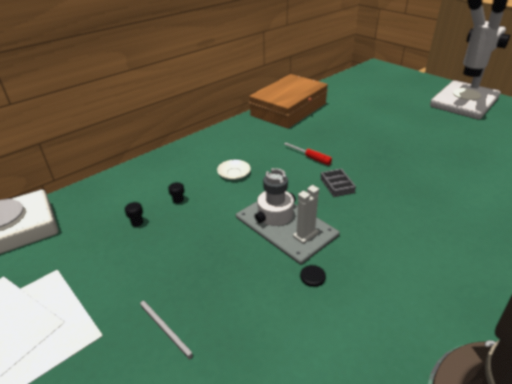

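Key (white bar, px 143,218) lies at about (0.484, 0.294); the stand is at px 262,206 with the post nearer the robot. Moving above the key for a wrist view.

Request:
servo_tool(
  rows=[
    {"x": -34, "y": -17, "z": 0, "roll": -0.037},
    {"x": -69, "y": -35, "z": 0, "roll": -0.074},
    {"x": -103, "y": -52, "z": 0, "roll": -0.111},
    {"x": -138, "y": -70, "z": 0, "roll": -0.148},
    {"x": -172, "y": -87, "z": 0, "roll": -0.185},
    {"x": -206, "y": -105, "z": 0, "roll": -0.222},
    {"x": -241, "y": -122, "z": 0, "roll": -0.26},
    {"x": -275, "y": -140, "z": 0, "roll": -0.3},
    {"x": -310, "y": -157, "z": 0, "roll": -0.335},
    {"x": -344, "y": -175, "z": 0, "roll": -0.37},
  ],
)

```text
clock: 1.43
tool_pos: [0.4852, 0.2927, 0.203]
tool_rot: [180.0, 0.0, 180.0]
force: [-0.1, -0.0, 0.3]
grip_width: 0.0919
```

Request:
servo_tool(
  rows=[
    {"z": 0},
    {"z": 0},
    {"z": 0},
    {"z": 0},
    {"z": 0},
    {"z": 0},
    {"z": 0},
    {"z": 0},
    {"z": 0},
    {"z": 0},
  ],
  jaw=45,
)

```text
validation failed for argument at $.ro...
```

Run:
```python
from h import *
o=arm.get_obs();print(o["clock"],o["tool_pos"],o["tool_rot"],o["grip_width"],o["joints"])
f=arm.grab_frame("wrist"); cv2.imwrite("pics/w1.png",f["image"]); print(f["xyz"],f["orientation"])
for r in arm.outline_of("key",f)[:2]:
    p,u,v=pts(f,r["region"]); q=p[(p[:,2]>.008)&(p[:,2]<.03)]
    print(r["conf"],r["pixel"],len(q),np.median(p[:,2]),rect(q))
```

```text
1.4333 [0.48517634 0.29274632 0.20303487] [1.79973075e+02 3.10492052e-02 1.79995481e+02] 0.09185962067075484 [-39.43509758  19.38748164   3.90366956  98.69625411  -1.47188428
  61.92481111  54.93523545]
[0.4133619  0.29274374 0.38473027] [ 1.64400233e+02 -5.31415418e-02  8.99598335e+01]
0.72 [251.7, 158.5] 823 0.013450976769038892 (array([486.3, 294.4]), array([149.,   8.]), 1.8)
```

Request:
servo_tool(
  rows=[
    {"x": -1, "y": 1.7, "z": 20, "roll": -0.031},
    {"x": -1, "y": 1.7, "z": 50, "roll": -0.031},
    {"x": -1, "y": 1.7, "z": 85, "roll": -0.031},
    {"x": -1, "y": 1.7, "z": 120, "roll": -0.031},
    {"x": -1, "y": 1.7, "z": 150, "roll": -0.031},
    {"x": -1, "y": 1.7, "z": 175, "roll": -0.031},
    {"x": -1, "y": 1.7, "z": 190, "roll": -0.031},
    {"x": -1, "y": 1.7, "z": 196, "roll": -0.031},
    {"x": -1, "y": 1.7, "z": 199, "roll": -0.031},
    {"x": -1, "y": 1.7, "z": 199, "roll": -0.031},
  ],
  jaw=45,
  force=30,
)

```text
clock: 2.37
tool_pos: [0.4851, 0.2962, 0.0039]
tool_rot: [180.0, 0.0, -178.3]
force: [-0.1, 0.0, -0.3]
grip_width: 0.0416
```

Request:
servo_tool(
  rows=[
    {"x": 0, "y": 0, "z": 0, "roll": 0},
    {"x": 0, "y": 0, "z": 0, "roll": 0},
    {"x": 0, "y": 0, "z": 0, "roll": 0},
    {"x": 0, "y": 0, "z": 0, "roll": 0},
    {"x": 0, "y": 0, "z": 0, "roll": 0},
    {"x": 0, "y": 0, "z": 0, "roll": 0},
    {"x": 0, "y": 0, "z": 0, "roll": 0},
    {"x": 0, "y": 0, "z": 0, "roll": 0},
    {"x": 0, "y": 0, "z": 0, "roll": 0},
    {"x": 0, "y": 0, "z": 0, "roll": 0},
  ],
  jaw=0,
  force=30,
)

```text
clock: 3.2
tool_pos: [0.485, 0.296, 0.0037]
tool_rot: [180.0, -0.0, -178.3]
force: [0.6, -1.0, -0.2]
grip_width: 0.0003
```

Run:
```python
from h import *
f=arm.grab_frame("wrist"); cv2.imwrite("pics/w2.png",f["image"])
g=arm.grab_frame("side"); im=cv2.resize(g["image"][230:384,60:280],None,fx=2.4,fy=2.4); w=cv2.resize(f["image"],None,fx=.75,fy=.75)
c=np.zeros((600,700,3),np.uint8); c[:288,:384]=w; im=im[:310]; c[290:290+min(310,im.shape[0]),:im.shape[1]]=im; cv2.imwrite("pics/c2.png",c)
for ff in (f,g):
  for r in arm.outline_of("key",ff)[:2]:
    p,u,v=pts(ff,r["region"]); q=p[(p[:,2]>.005)&(p[:,2]<.03)]
    if len(q)>5: print(r["conf"],r["pixel"],len(q),np.median(p,axis=0),rect(q))
```

```text
0.82 [176.5, 341.7] 209 [0.43991852 0.2950712  0.01336093] (array([447.5, 294. ]), array([74.8,  7.9]), 1.6)
0.17 [233.9, 171.3] 390 [ 0.78869769 -0.113829    0.00951253] (array([ 781.7, -108.4]), array([84.5, 87.3]), 4.1)
```

View pics/c2.png

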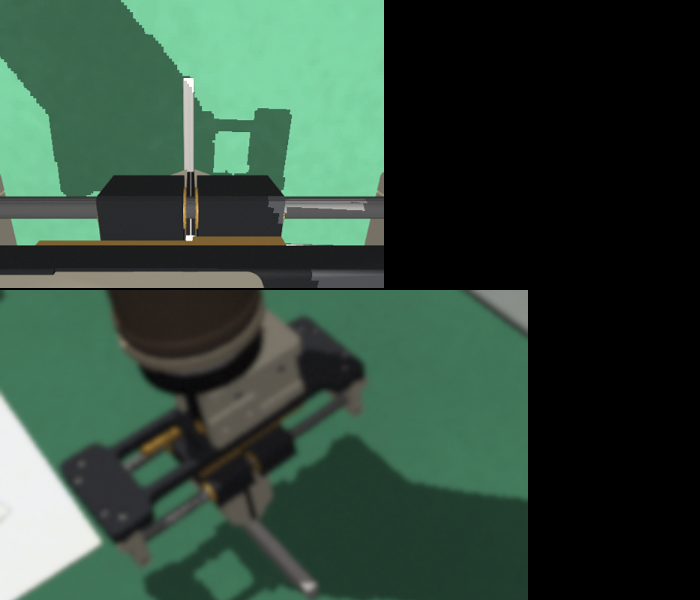

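Request:
servo_tool(
  rows=[
    {"x": 0, "y": 0, "z": -5, "roll": 0},
    {"x": 0, "y": 0, "z": -15, "roll": 0},
    {"x": 0, "y": 0, "z": -30, "roll": 0},
    {"x": 0, "y": 0, "z": -45, "roll": 0},
    {"x": 0, "y": 0, "z": -55, "roll": 0},
    {"x": 0, "y": 0, "z": -60, "roll": 0},
    {"x": 0, "y": 0, "z": -60, "roll": 0},
    {"x": 0, "y": 0, "z": -60, "roll": 0},
    {"x": 0, "y": 0, "z": -60, "roll": 0},
    {"x": 0, "y": 0, "z": -60, "roll": 0},
  ],
)

```text
clock: 4.23
tool_pos: [0.4845, 0.2956, 0.063]
tool_rot: [-180.0, -0.1, -178.3]
force: [0.3, -1.2, -0.2]
grip_width: 0.0004
```

Run:
```python
from h import *
o=arm.get_obs();print(o["clock"],o["force"],o["grip_width"])
f=arm.grab_frame("wrist"); cv2.imwrite("pics/w3.png",f["image"])
g=arm.grab_frame("side"); im=cv2.resize(g["image"][200:384,60:280],None,fx=2.4,fy=2.4)
cv2.imwrite("pics/c3.png",im)
for ff in (f,g):
  for r in arm.outline_of("key",ff)[:2]:
    p,u,v=pts(ff,r["region"]); q=p
    if len(q)>5: print(r["conf"],r["pixel"],len(q),np.median(p,axis=0),rect(q))
```

```text
4.2333 [ 0.25466873 -1.18739758 -0.16471799] 0.00039675576119468654
0.82 [249.5, 161.6] 1348 [0.45448519 0.29357107 0.01352962] (array([458.1, 293.3]), array([92.8,  9.4]), 2.7)
0.68 [166.2, 329.4] 484 [0.47506354 0.29616669 0.01337291] (array([484.2, 293.5]), array([149.3,  13.6]), 0.7)
0.28 [174.0, 191.4] 279 [0.77662729 0.07438084 0.03749595] (array([793.4,  75. ]), array([58.7, 37.5]), 26.2)
```

View pics/c3.png

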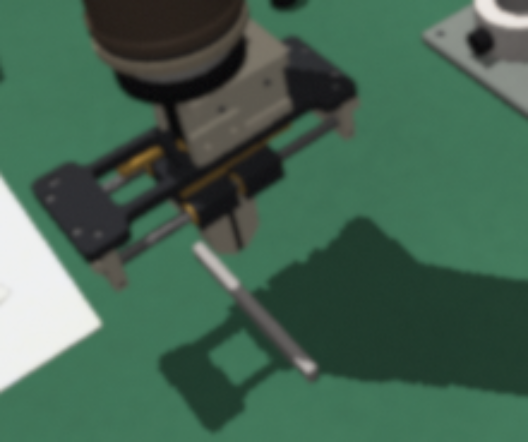

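Run:
```python
from h import *
a=cv2.imread("pics/w2.png")[90:340,180:330];b=cv2.imread("pics/w3.png")[90:340,180:330]
cv2.imwrite("pics/c4.png",cv2.resize(np.hstack([a,b]),None,fx=2.4,fy=2.4,interpolation=cv2.INTER_NEAREST))
f=arm.grab_frame("wrist")
z=f["z_map"]; print(np.round(z[90:340:14,236:276:4],3))
p,u,v=pts(f); 
# fingertip: points within 40 mm of TCP, and above the desk
t=arm.get_obs()["tool_pos"]
m=(np.abs(p[:,0]-t[0])<.03)&(np.abs(p[:,1]-t[1])<.03)&(p[:,2]>.03)&(p[:,2]<.16)
q=p[m]*1000;print(len(q))
for lo in range(30,160,10):
    s=q[(q[:,2]>=lo)&(q[:,2]<lo+10)]
    if len(s):print(lo,len(s),s.min(0).round(1),s.max(0).round(1))
```

```text
[[0.233 0.233 0.233 0.234 0.233 0.233 0.235 0.233 0.234 0.233]
 [0.236 0.236 0.235 0.236 0.236 0.236 0.234 0.236 0.236 0.235]
 [0.239 0.24  0.238 0.225 0.224 0.225 0.238 0.238 0.238 0.239]
 [0.241 0.24  0.242 0.227 0.227 0.228 0.241 0.241 0.242 0.241]
 [0.244 0.243 0.246 0.23  0.23  0.23  0.245 0.243 0.245 0.245]
 [0.248 0.247 0.248 0.233 0.234 0.234 0.247 0.247 0.246 0.248]
 [0.251 0.251 0.251 0.237 0.236 0.236 0.251 0.25  0.25  0.249]
 [0.254 0.253 0.254 0.239 0.238 0.239 0.254 0.255 0.253 0.253]
 [0.257 0.257 0.257 0.241 0.242 0.242 0.256 0.255 0.257 0.256]
 [0.26  0.26  0.259 0.245 0.244 0.246 0.259 0.261 0.26  0.261]
 [0.164 0.164 0.164 0.163 0.167 0.167 0.164 0.164 0.    0.162]
 [0.085 0.086 0.086 0.147 0.15  0.151 0.146 0.085 0.087 0.088]
 [0.078 0.077 0.083 0.093 0.137 0.136 0.084 0.079 0.078 0.078]
 [0.076 0.075 0.081 0.085 0.084 0.084 0.081 0.075 0.076 0.076]
 [0.078 0.078 0.08  0.083 0.084 0.083 0.081 0.077 0.077 0.078]
 [0.079 0.078 0.082 0.128 0.128 0.128 0.082 0.078 0.079 0.077]
 [0.08  0.08  0.084 0.285 0.284 0.285 0.122 0.08  0.079 0.08 ]
 [0.07  0.07  0.07  0.069 0.069 0.069 0.07  0.068 0.071 0.069]]
909
80 44 [474.  288.9  86.6] [476.1 302.5  90. ]
90 228 [473.5 283.   90. ] [476.6 307.9  99.9]
100 141 [473.6 291.8 100. ] [476.3 299.2 110. ]
110 138 [474.  292.  110.3] [476.8 298.9 119.8]
120 81 [475.1 293.6 120. ] [494.7 297.5 129.7]
130 244 [484.2 293.3 131.9] [495.1 298.5 139.9]
140 2 [489.5 293.5 140. ] [491.8 298.4 140.2]
150 31 [455.7 293.1 151.7] [482.1 298.2 159.9]
```

View pics/c4.png

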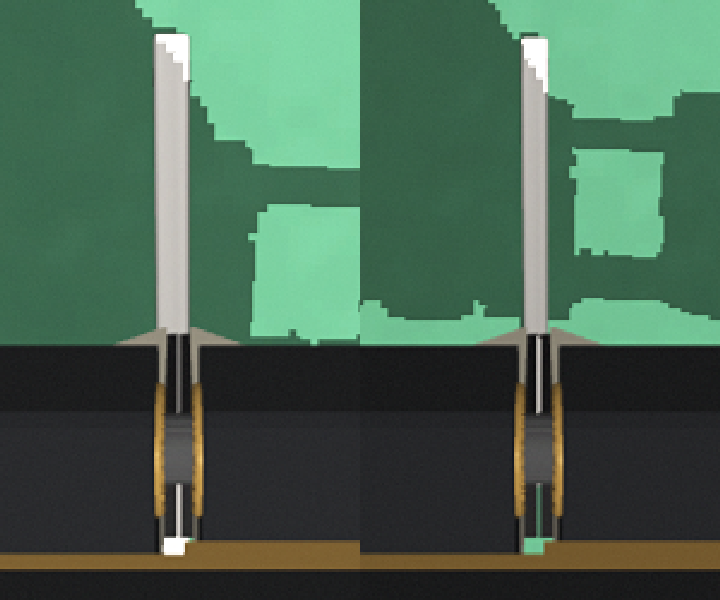

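Run:
```python
from h import *
print(arm.grip_depth,[a for a in dir(arm) if a[0]!='_'])
t=arm.get_obs()["tool_pos"];print(t)
g=arm.grab_frame("side");p,u,v=pts(g)
m=(np.abs(p[:,0]-t[0])<.03)&(np.abs(p[:,1]-t[1])<.03)&(p[:,2]>.03)&(p[:,2]<.16)
q=p[m]*1000
for lo in range(30,130,8):
    s=q[(q[:,2]>=lo)&(q[:,2]<lo+8)]
    if len(s):print(lo,len(s),s.min(0).round(1),s.max(0).round(1),np.median(s,0).round(1))
f=arm.grab_frame("wrist")
r=arm.outline_of("key",f)[0];p,u,v=pts(f,r["region"]); q=p[p[:,2]<.03]; print(rect(q),q.min(0),q.max(0)); print(np.polyfit(q[:,0],q[:,1],1))
```

```text
0.0188 ['PlanningError', 'finish_job', 'get_obs', 'grab_frame', 'grip_depth', 'outline_of']
[0.48484814 0.29587159 0.06339225]
86 28 [472.1 286.   86.5] [476.1 305.3  93.9] [474.3 294.6  92.1]
94 56 [471.4 278.8  94.2] [492.1 312.9 101.6] [473.8 297.2  99. ]
102 81 [472.  279.2 102. ] [493.5 313.6 109.9] [473.9 298.7 106.5]
110 79 [472.1 278.  110. ] [487.7 313.8 117.9] [473.8 299.1 114.2]
118 79 [471.9 277.8 118.1] [477.  314.1 126. ] [473.7 295.5 122.2]
126 23 [472.  279.9 126.1] [475.  313.1 132.5] [473.4 290.9 127.3]
(array([458.2, 293.4]), array([93.4,  8. ]), 1.2) [0.41141157 0.28842867 0.0054313 ] [0.50485348 0.29824514 0.0160471 ]
[0.03048951 0.27947491]
```

Both cameras show the real fingertips about 23 mm above the reported TCP, so the fingers closed above the key (px 540,200 in the crop, still on the desk). I'll allow for that offset.

Request:
servo_tool(
  rows=[
    {"x": -1.5, "y": -1.5, "z": 0, "roll": 0},
    {"x": -1.5, "y": -1.5, "z": 0, "roll": 0},
    {"x": -1.5, "y": -1.5, "z": 10, "roll": 0},
    {"x": -1.5, "y": -1.5, "z": 30, "roll": 0},
    {"x": -1.5, "y": -1.5, "z": 50, "roll": 0},
    {"x": -1.5, "y": -1.5, "z": 65, "roll": 0},
    {"x": -1.5, "y": -1.5, "z": 74, "roll": 0},
    {"x": -1.5, "y": -1.5, "z": 79, "roll": 0},
    {"x": -1.5, "y": -1.5, "z": 81, "roll": 0},
    {"x": -1.5, "y": -1.5, "z": 82, "roll": 0},
  ],
  jaw=45,
)

```text
clock: 5.47
tool_pos: [0.4867, 0.2947, -0.0183]
tool_rot: [180.0, 0.0, -178.3]
force: [0.0, -0.2, -0.3]
grip_width: 0.0412
```

Request:
servo_tool(
  rows=[
    {"x": 0, "y": 0, "z": 0, "roll": 0},
    {"x": 0, "y": 0, "z": 0, "roll": 0},
    {"x": 0, "y": 0, "z": 0, "roll": 0},
    {"x": 0, "y": 0, "z": 0, "roll": 0},
    {"x": 0, "y": 0, "z": 0, "roll": 0},
    {"x": 0, "y": 0, "z": 0, "roll": 0},
    {"x": 0, "y": 0, "z": 0, "roll": 0},
    {"x": 0, "y": 0, "z": 0, "roll": 0},
    {"x": 0, "y": 0, "z": 0, "roll": 0},
    {"x": 0, "y": 0, "z": 0, "roll": 0},
  ],
  jaw=0,
  force=40,
)

```text
clock: 6.3
tool_pos: [0.4867, 0.2947, -0.018]
tool_rot: [180.0, 0.0, -178.3]
force: [-1.0, -0.6, 5.5]
grip_width: 0.0075
```

Request:
servo_tool(
  rows=[
    {"x": 0, "y": 0, "z": -5, "roll": 0},
    {"x": 0, "y": 0, "z": -20, "roll": 0},
    {"x": 0, "y": 0, "z": -45, "roll": 0},
    {"x": 0, "y": 0, "z": -75, "roll": 0},
    {"x": 0, "y": 0, "z": -105, "roll": 0},
    {"x": 0, "y": 0, "z": -135, "roll": 0},
    {"x": 0, "y": 0, "z": -160, "roll": 0},
    {"x": 0, "y": 0, "z": -180, "roll": 0},
    {"x": 0, "y": 0, "z": -190, "roll": 0},
    {"x": 0, "y": 0, "z": -195, "roll": 0},
  ],
)

```text
clock: 7.13
tool_pos: [0.487, 0.2947, 0.1781]
tool_rot: [179.9, 0.1, -178.3]
force: [-0.3, 1.0, -1.6]
grip_width: 0.0072
```

Request:
servo_tool(
  rows=[
    {"x": -1, "y": -10, "z": 0, "roll": 0},
    {"x": -3, "y": -35, "z": 0, "roll": 0},
    {"x": -5, "y": -70, "z": 0, "roll": 0.005},
    {"x": -8, "y": -108, "z": 0, "roll": 0.01},
    {"x": -10, "y": -146, "z": 0, "roll": 0.015},
    {"x": -12, "y": -184, "z": 0, "roll": 0.02},
    {"x": -14, "y": -222, "z": 0, "roll": 0.025},
    {"x": -16, "y": -252, "z": 0, "roll": 0.03},
    {"x": -18, "y": -272, "z": 0, "roll": 0.03},
    {"x": -19, "y": -280, "z": 0, "roll": 0.03},
  ],
)

```text
clock: 7.97
tool_pos: [0.5124, 0.0101, 0.1751]
tool_rot: [-179.9, -0.2, 179.6]
force: [-0.6, -0.3, -1.7]
grip_width: 0.0071
```

Run:
```python
from h import *
o=arm.get_obs();print(o["clock"],o["tool_pos"],o["tool_rot"],o["force"],o["grip_width"],o["moment"])
f=arm.grab_frame("wrist"); cv2.imwrite("pics/w5.png",f["image"]); np.savez("w5.npz",z_map=f["z_map"],**{k:f[k] for k in("fx","fy","cx","cy","xyz","orientation")})
for l in ["key","post","barrel","ring","stand"]:
  for r in arm.outline_of(l,f)[:2]:
    p,u,v=pts(f,r["region"]);
    print(l,round(r["conf"],2),r["pixel"],len(p),np.median(p,0).round(4),p.min(0).round(3),p.max(0).round(3),rect(p))
```

```text
7.9667 [0.512393   0.01006874 0.17514237] [-1.79876648e+02 -1.58281373e-01  1.79630524e+02] [-0.59476458 -0.29652018 -1.69060921] 0.007075886371025695 [0.04454319 0.04521353 0.02923991]
key 0.82 [251.9, 182.5] 3016 [0.4796 0.0103 0.2068] [ 0.438 -0.001 -0.002] [0.708 0.019 0.291] (array([573.1,   9.4]), array([270.5,  19.9]), 0.0)
key 0.67 [179.9, 227.9] 309 [ 0.5397 -0.0528  0.104 ] [ 0.538 -0.074  0.094] [ 0.547 -0.037  0.115] (array([541.8, -55.2]), array([37.2,  8.2]), 86.6)
post 0.74 [177.9, 145.4] 2818 [ 0.4672 -0.0498  0.122 ] [ 0.456 -0.08   0.013] [ 0.485 -0.031  0.137] (array([470.5, -55.4]), array([29.9, 49. ]), 0.2)
ring 0.9 [178.9, 228.2] 327 [ 0.5397 -0.0536  0.1037] [ 0.538 -0.084  0.058] [ 0.558 -0.038  0.117] (array([545.6, -62.4]), array([13.8, 48.1]), 13.6)
stand 0.91 [188.3, 161.1] 15463 [ 0.4887 -0.05    0.0144] [ 0.424 -0.132 -0.002] [0.586 0.008 0.27 ] (array([506.2, -63.4]), array([138.9, 162.4]), 88.9)
stand 0.19 [258.1, 53.7] 2105 [0.3882 0.0139 0.0116] [ 0.364 -0.012 -0.001] [0.413 0.037 0.014] (array([388.5,  12.7]), array([49.5, 48.8]), 88.6)
```

View pics/w5.png

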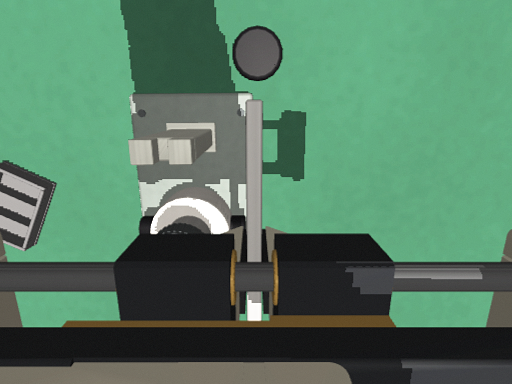

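Run:
```python
from h import *
def prongs(f,n):
    p,u,v=pts(f); m=(p[:,0]>.448)&(p[:,0]<.488)&(p[:,1]>-.09)&(p[:,1]<-.02)&(p[:,2]>.131)&(p[:,2]<.140)
    q=p[m]*1000; s=np.sort(q[:,1]); g=np.argmax(np.diff(s)); 
    print(n,len(q),"z",np.median(q[:,2]).round(1),"x",np.percentile(q[:,0],[1,99]).round(1),"y",s[0].round(1),s[g].round(1),s[g+1].round(1),s[-1].round(1))
    a,b=q[q[:,1]<=s[g]],q[q[:,1]>s[g]]
    if min(len(a),len(b))>3: print("  edges far x-lo of prongs",np.percentile(a[:,0],2).round(1),np.percentile(b[:,0],2).round(1))
def rim(f,n):
    p,u,v=pts(f); m=(p[:,0]>.53)&(p[:,0]<.6)&(p[:,1]>-.09)&(p[:,1]<-.02)&(p[:,2]>.127)&(p[:,2]<.136)
    q=p[m]*1000
    if len(q)<10: print(n,"no rim",len(q));return
    print(n,"rim",len(q),rect(q/1000),cv2.minEnclosingCircle(q[:,:2].astype(np.float32)))
f=dict(np.load("w5.npz")); prongs(f,"wrist")
for n in("top","side"):
    g=arm.grab_frame(n); prongs(g,n); rim(g,n); cv2.imwrite(f"pics/{n}6.png",g["image"])
p,u,v=pts(f); m=(np.abs(p[:,1]-.0103)<.012)&(p[:,0]<.503)&(p[:,0]>.43)&(p[:,2]>.18)&(p[:,2]<.23)
q=p[m]*1000; top=q[q[:,2]>np.percentile(q[:,2],30)]
print("key",len(q),rect(q/1000),np.median(q,0),"x min",q[:,0].min(),"line y(x)",np.polyfit(q[:,0]-512.4,q[:,1],1),"z(x)",np.polyfit(q[:,0]-512.4,q[:,2],1),np.percentile(q[:,2],[2,50,98]))
```

```text
wrist 1252 z 134.6 x [461.9 479.6] y -78.5 -61.1 -50.4 -33.8
  edges far x-lo of prongs 461.9 462.0
top 37 z 133.5 x [460.1 475.8] y -76.3 -62.9 -50.0 -44.9
  edges far x-lo of prongs 460.6 460.1
top rim 21 (array([575.7, -59.9]), array([34.3, 15.2]), 73.2) ((569.5794677734375, -58.10660934448242), 17.213851928710938)
side 120 z 134.6 x [459.8 478.2] y -77.5 -60.0 -50.4 -32.8
  edges far x-lo of prongs 460.2 461.3
side rim 57 (array([562.2, -54.8]), array([39.5, 33.7]), 89.1) ((564.3248901367188, -56.13218688964844), 22.053913116455078)
key 2605 (array([470.4,  10.5]), array([23.7, 65.1]), 89.7) [473.57363241  10.35817147 206.96274319] x min 437.851560480125 line y(x) [-3.61243896e-03  1.01977894e+01] z(x) [7.08024422e-02 2.10739119e+02] [202.94090518 206.96274319 225.19081246]
```

Request:
servo_tool(
  rows=[
    {"x": -1, "y": -8, "z": 0, "roll": -0.004},
    {"x": -3, "y": -22, "z": 0, "roll": -0.004},
    {"x": -4, "y": -40, "z": 0, "roll": -0.004},
    {"x": -4, "y": -54, "z": 0, "roll": -0.004},
    {"x": -4, "y": -62, "z": 0, "roll": -0.004},
    {"x": -4, "y": -65, "z": 0, "roll": -0.004},
    {"x": -4, "y": -65, "z": 0, "roll": -0.004},
    {"x": -4, "y": -65, "z": 0, "roll": -0.004},
    {"x": -4, "y": -65, "z": 0, "roll": -0.004},
    {"x": -4, "y": -65, "z": 0, "roll": -0.004},
  ],
)

```text
clock: 9.2
tool_pos: [0.5177, -0.0488, 0.1767]
tool_rot: [180.0, -0.0, -179.7]
force: [-0.6, 0.6, -1.2]
grip_width: 0.0074
```

```bash
cat > k.py <<'E'
from h import *
o=arm.get_obs();t=o["tool_pos"]*1000;print(o["clock"],t.round(1),o["tool_rot"].round(2),o["force"].round(1),o["moment"].round(2))
f=arm.grab_frame("wrist"); cv2.imwrite("pics/wk_%d.png"%(o["clock"]*100),f["image"])
p,u,v=pts(f);p=p*1000
zt=t[2]+32
m=(np.abs(p[:,1]-t[1])<7)&(p[:,0]<t[0]-20)&(np.abs(p[:,2]-zt)<8)
q=p[m];c=np.abs(q[:,2]-np.median(q[:,2]))<3;q=q[c]
a=np.polyfit(q[:,0]-t[0],q[:,1],1);b=np.polyfit(q[:,0]-t[0],q[:,2],1)
print("key n",len(q),"xmin",q[:,0].min().round(1),"y0,slope",a[1].round(2),a[0].round(4),"ztop at tcp, slope",b[1].round(1),b[0].round(4), "y at post",np.polyval(a,470-t[0]).round(1))
m=(p[:,0]>448)&(p[:,0]<488)&(p[:,1]>-90)&(p[:,1]<-20)&(p[:,2]>131)&(p[:,2]<138)
s=np.sort(p[m][:,1]);print("post",m.sum(),s[:1],s[-1:]); d=np.diff(s)
for i in np.nonzero(d>1.5)[0]: print("  gap",s[i].round(1),s[i+1].round(1))
E
python3 k.py
```

```text
9.2 [517.7 -48.8 176.7] [ 179.98   -0.   -179.74] [-0.6  0.6 -1.2] [0.03 0.04 0.04]
key n 1879 xmin 443.0 y0,slope -48.83 0.0069 ztop at tcp, slope 208.4 0.0008 y at post -49.2
post 941 [-77.99905865] [-34.45898643]
  gap -61.6 -43.2
```

Request:
servo_tool(
  rows=[
    {"x": 0, "y": -4, "z": 3, "roll": 0.006},
    {"x": 0, "y": -7, "z": 12, "roll": 0.006},
    {"x": 0, "y": -7, "z": 25, "roll": 0.006},
    {"x": 0, "y": -7, "z": 38, "roll": 0.006},
    {"x": 0, "y": -7, "z": 48, "roll": 0.006},
    {"x": 0, "y": -7, "z": 54, "roll": 0.006},
    {"x": 0, "y": -7, "z": 56, "roll": 0.006},
    {"x": 0, "y": -7, "z": 56, "roll": 0.006},
    {"x": 0, "y": -7, "z": 56, "roll": 0.006},
    {"x": 0, "y": -7, "z": 56, "roll": 0.006},
  ],
)

```text
clock: 10.08
tool_pos: [0.5181, -0.0569, 0.1213]
tool_rot: [-180.0, 0.1, 179.8]
force: [-1.2, -0.5, -1.2]
grip_width: 0.0074
```

```bash
python3 k.py
python3 - <<'E'
from h import *
g=arm.grab_frame("side"); a=cv2.resize(g["image"][140:260,220:360],None,fx=4,fy=4)
cv2.imwrite("pics/c7.png",a)
E
```

```text
10.0833 [518.1 -56.9 121.3] [-1.8000e+02  6.0000e-02  1.7984e+02] [-1.2 -0.5 -1.2] [ 0.04  0.01 -0.05]
key n 1889 xmin 443.0 y0,slope -56.83 -0.0003 ztop at tcp, slope 153.0 0.0037 y at post -56.8
post 2067 [-77.93577015] [-34.11637132]
  gap -61.7 -50.5
```

View pics/c7.png

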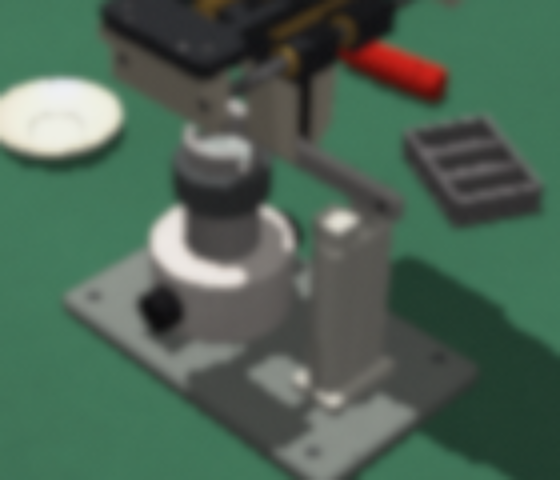

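Request:
servo_tool(
  rows=[
    {"x": 0, "y": 0.7, "z": 0, "roll": 0},
    {"x": 0, "y": 0.7, "z": 0, "roll": 0},
    {"x": 0, "y": 0.7, "z": 2, "roll": 0},
    {"x": 0, "y": 0.7, "z": 4, "roll": 0},
    {"x": 0, "y": 0.7, "z": 6, "roll": 0},
    {"x": 0, "y": 0.7, "z": 8, "roll": 0},
    {"x": 0, "y": 0.7, "z": 10, "roll": 0},
    {"x": 0, "y": 0.7, "z": 12, "roll": 0},
    {"x": 0, "y": 0.7, "z": 12, "roll": 0},
    {"x": 0, "y": 0.7, "z": 12, "roll": 0},
  ],
)

```text
clock: 11.02
tool_pos: [0.5175, -0.0561, 0.1086]
tool_rot: [180.0, -0.0, 179.8]
force: [-0.1, -0.9, -1.2]
grip_width: 0.0076
```

```bash
python3 k.py
```

```text
11.0167 [517.5 -56.1 108.6] [ 1.8000e+02 -2.0000e-02  1.7983e+02] [-0.1 -0.9 -1.2] [ 0.05 -0.03 -0.01]
key n 1897 xmin 442.4 y0,slope -56.08 -0.0002 ztop at tcp, slope 140.2 -0.0003 y at post -56.1
post 2402 [-78.1203338] [-33.99009897]
  gap -61.6 -51.9
```

Free entry into the notches and slot with no contact force; lowering to the floor.

Request:
servo_tool(
  rows=[
    {"x": 0, "y": 0, "z": 1.5, "roll": 0},
    {"x": 0, "y": 0, "z": 3, "roll": 0},
    {"x": 0, "y": 0, "z": 4, "roll": 0},
    {"x": 0, "y": 0, "z": 5, "roll": 0},
    {"x": 0, "y": 0, "z": 5.5, "roll": 0},
    {"x": 0, "y": 0, "z": 6, "roll": 0},
    {"x": 0, "y": 0, "z": 6.5, "roll": 0},
    {"x": 0, "y": 0, "z": 7, "roll": 0},
    {"x": 0, "y": 0, "z": 7, "roll": 0},
    {"x": 0, "y": 0, "z": 7, "roll": 0},
  ],
)

```text
clock: 11.9
tool_pos: [0.5176, -0.0561, 0.1017]
tool_rot: [180.0, 0.0, 179.8]
force: [-1.1, 1.6, -1.7]
grip_width: 0.0075
```

```bash
python3 k.py
```

```text
11.9 [517.6 -56.1 101.7] [180.     0.   179.84] [-1.1  1.6 -1.7] [ 0.01 -0.06  0.02]
key n 2164 xmin 442.6 y0,slope -56.17 -0.0021 ztop at tcp, slope 133.4 0.0007 y at post -56.1
post 3987 [-78.15598232] [-34.04621686]
```

Request:
servo_tool(
  rows=[
    {"x": 0, "y": 0, "z": 0, "roll": 0},
    {"x": 0, "y": 0, "z": 0, "roll": 0},
    {"x": 0, "y": 0, "z": 0, "roll": 0},
    {"x": 0, "y": 0, "z": 0, "roll": 0},
    {"x": 0, "y": 0, "z": 0, "roll": 0},
    {"x": 0, "y": 0, "z": -5, "roll": 0},
    {"x": 0, "y": 0, "z": -20, "roll": 0},
    {"x": 0, "y": 0, "z": -40, "roll": 0},
    {"x": 0, "y": 0, "z": -60, "roll": 0},
    {"x": 0, "y": 0, "z": -75, "roll": 0},
  ],
  jaw=40,
)

```text
clock: 12.78
tool_pos: [0.518, -0.0562, 0.1786]
tool_rot: [180.0, 0.1, 179.8]
force: [-0.4, -0.1, 0.2]
grip_width: 0.0373
```

Request:
servo_tool(
  rows=[
    {"x": -5, "y": 0, "z": -5, "roll": 0},
    {"x": -20, "y": 0, "z": -10, "roll": 0},
    {"x": -45, "y": 0, "z": -10, "roll": 0},
    {"x": -70, "y": 0, "z": -10, "roll": 0},
    {"x": -90, "y": 0, "z": -10, "roll": 0},
    {"x": -100, "y": 0, "z": -10, "roll": 0},
    {"x": -105, "y": 0, "z": -10, "roll": 0},
    {"x": -105, "y": 0, "z": -10, "roll": 0},
    {"x": -105, "y": 0, "z": -10, "roll": 0},
    {"x": -105, "y": 0, "z": -10, "roll": 0},
  ],
  jaw=100,
)

```text
clock: 13.62
tool_pos: [0.6218, -0.0566, 0.1866]
tool_rot: [180.0, -0.0, 179.8]
force: [-0.3, 0.3, -0.1]
grip_width: 0.091
```

Run:
```python
from h import *
o=arm.get_obs();print(o["clock"],o["tool_pos"].round(4),o["force"].round(1),o["moment"].round(2),o["joints"].round(0))
f=arm.grab_frame("wrist"); cv2.imwrite("pics/w8.png",f["image"])
p,u,v=pts(f);p*=1000
def sel(x0,x1,y0,y1,z0,z1): 
    return p[(p[:,0]>x0)&(p[:,0]<x1)&(p[:,1]>y0)&(p[:,1]<y1)&(p[:,2]>z0)&(p[:,2]<z1)]
k=sel(435,600,-64,-48,125,150); 
k2=k[np.abs(k[:,2]-133)<4]; print("key",rect(k2/1000),np.median(k2[:,2]),"z(x)",np.polyfit(k2[:,0]-515,k2[:,2],1))
r=sel(530,600,-95,-15,128,132.2);print("rim",rect(r/1000),np.percentile(r,[1,99],axis=0).round(1))
r=sel(530,600,-95,-15,113,119.5);print("ring top",rect(r/1000),np.percentile(r,[1,99],axis=0).round(1),cv2.minEnclosingCircle(r[:,:2].astype(np.float32)))
h=sel(510,620,-110,0,55,62);print("head",rect(h/1000))
```

```text
13.6167 [ 0.6218 -0.0566  0.1866] [-0.3  0.3 -0.1] [-0.    0.02  0.  ] [-8. 26. 12. 92. -6. 63. 95.]
key (array([536.9, -55.9]), array([ 15.9, 110.2]), 89.4) 132.5660133985283 z(x) [-3.91098608e-03  1.32570300e+02]
rim (array([562.3, -57.9]), array([56.3, 40.1]), 29.6) [[532.2 -75.3 128.8]
 [589.4 -36.2 132.2]]
ring top (array([565.6, -55.7]), array([53.8, 54.7]), 0.9) [[540.8 -81.7 113.8]
 [590.4 -30.2 119.5]] ((565.7374877929688, -55.95840072631836), 27.61680793762207)
head (array([566.2, -56. ]), array([81.2, 80.1]), 89.9)
```

View pics/w8.png

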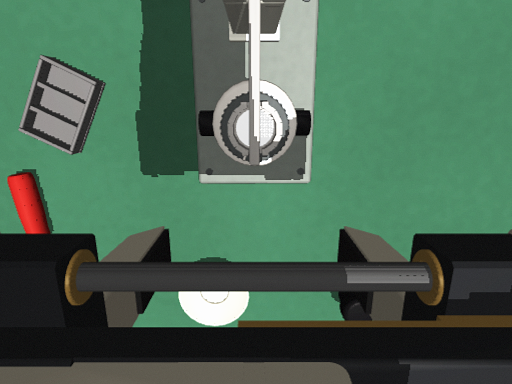

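Key is seated and level (bar at px column 254, top 132.6 mm); ring axis at (565.7, −56.0). Going over the ring, pre-turned counter-clockwise.

Request:
servo_tool(
  rows=[
    {"x": 5, "y": 0, "z": 0, "roll": -0.08},
    {"x": 15, "y": 0.2, "z": 0, "roll": -0.17},
    {"x": 26, "y": 0.4, "z": 0, "roll": -0.26},
    {"x": 37, "y": 0.6, "z": 0, "roll": -0.35},
    {"x": 47, "y": 0.6, "z": 0, "roll": -0.44},
    {"x": 53, "y": 0.6, "z": 0, "roll": -0.53},
    {"x": 56, "y": 0.6, "z": 0, "roll": -0.62},
    {"x": 56, "y": 0.6, "z": 0, "roll": -0.7},
    {"x": 56, "y": 0.6, "z": 0, "roll": -0.75},
    {"x": 56, "y": 0.6, "z": 0, "roll": -0.75},
  ],
)

```text
clock: 14.5
tool_pos: [0.5661, -0.0558, 0.1872]
tool_rot: [-180.0, 0.0, -137.1]
force: [-0.6, -0.4, -0.2]
grip_width: 0.092
```

Request:
servo_tool(
  rows=[
    {"x": 0, "y": 0, "z": 0, "roll": 0},
    {"x": 0, "y": 0, "z": 6, "roll": 0},
    {"x": 0, "y": 0, "z": 14, "roll": 0},
    {"x": 0, "y": 0, "z": 20, "roll": 0},
    {"x": 0, "y": 0, "z": 25, "roll": 0},
    {"x": 0, "y": 0, "z": 28, "roll": 0},
    {"x": 0, "y": 0, "z": 30, "roll": 0},
    {"x": 0, "y": 0, "z": 30, "roll": 0},
    {"x": 0, "y": 0, "z": 30, "roll": 0},
    {"x": 0, "y": 0, "z": 30, "roll": 0},
  ],
)

```text
clock: 15.33
tool_pos: [0.5669, -0.0557, 0.157]
tool_rot: [-180.0, 0.0, -137.2]
force: [-1.4, -0.4, 0.4]
grip_width: 0.0921
```

Run:
```python
from h import *
o=arm.get_obs();print(o["clock"],o["tool_pos"].round(4),o["tool_rot"].round(1),o["force"].round(1),o["moment"].round(2),o["joints"].round(0))
```

```text
15.3333 [ 0.5669 -0.0557  0.157 ] [-180.     0.  -137.2] [-1.4 -0.4  0.4] [ 0.08  0.04 -0.  ] [ -1.  22.   2. 102.  -1.  56. 134.]
```

Request:
servo_tool(
  rows=[
    {"x": 1, "y": 0.6, "z": 5, "roll": 0},
    {"x": 1, "y": 0.6, "z": 18, "roll": 0},
    {"x": 1, "y": 0.6, "z": 36, "roll": 0},
    {"x": 1, "y": 0.6, "z": 54, "roll": 0},
    {"x": 1, "y": 0.6, "z": 72, "roll": 0},
    {"x": 1, "y": 0.6, "z": 84, "roll": 0},
    {"x": 1, "y": 0.6, "z": 91, "roll": 0},
    {"x": 1, "y": 0.6, "z": 93, "roll": 0},
    {"x": 1, "y": 0.6, "z": 94, "roll": 0},
    {"x": 1, "y": 0.6, "z": 94, "roll": 0},
  ],
)

```text
clock: 16.17
tool_pos: [0.5659, -0.0559, 0.0632]
tool_rot: [-180.0, 0.0, -137.2]
force: [0.1, -0.1, 1.1]
grip_width: 0.0916
```

Request:
servo_tool(
  rows=[
    {"x": 0, "y": 0, "z": 0, "roll": 0},
    {"x": 0, "y": 0, "z": 0, "roll": 0},
    {"x": 0, "y": 0, "z": 0, "roll": 0},
    {"x": 0, "y": 0, "z": 0, "roll": 0},
    {"x": 0, "y": 0, "z": 0, "roll": 0},
    {"x": 0, "y": 0, "z": 0, "roll": 0},
    {"x": 0, "y": 0, "z": 0, "roll": 0},
    {"x": 0, "y": 0, "z": 0, "roll": 0},
    {"x": 0, "y": 0, "z": 0, "roll": 0},
    {"x": 0, "y": 0, "z": 0, "roll": 0},
  ],
  jaw=0,
  force=60,
)

```text
clock: 17.0
tool_pos: [0.5655, -0.0559, 0.0628]
tool_rot: [180.0, 0.0, -137.2]
force: [-1.0, 0.1, 2.1]
grip_width: 0.0531
```

Run:
```python
from h import *
o=arm.get_obs();print(o["clock"],o["tool_pos"].round(4),o["tool_rot"].round(1),o["force"].round(1),o["moment"].round(2),o["tau"].round(2),o["grip_width"])
```

```text
17.0 [ 0.5655 -0.0559  0.0628] [ 180.     0.  -137.2] [-1.   0.1  2.1] [ 0.16  0.22 -0.01] [ 1.200e-01 -6.323e+01  1.390e+00 -2.418e+01  1.600e-01 -2.200e-01
  2.000e-02] 0.053075541654110714
```

Request:
servo_tool(
  rows=[
    {"x": 0, "y": 0, "z": 0, "roll": 0.05},
    {"x": 0, "y": 0, "z": 0, "roll": 0.1},
    {"x": 0, "y": 0, "z": 0, "roll": 0.15},
    {"x": 0, "y": 0, "z": 0, "roll": 0.2},
    {"x": 0, "y": 0, "z": 0, "roll": 0.25},
    {"x": 0, "y": 0, "z": 0, "roll": 0.3},
    {"x": 0, "y": 0, "z": 0, "roll": 0.35},
    {"x": 0, "y": 0, "z": 0, "roll": 0.4},
    {"x": 0, "y": 0, "z": 0, "roll": 0.45},
    {"x": 0, "y": 0, "z": 0, "roll": 0.5},
  ],
)

```text
clock: 17.83
tool_pos: [0.5656, -0.0559, 0.0628]
tool_rot: [-180.0, 0.0, -166.0]
force: [-0.1, 0.1, 1.9]
grip_width: 0.0532
```

```bash
cat > s.py <<'E'
from h import *
o=arm.get_obs();print(round(o["clock"],2),o["tool_pos"].round(4),o["tool_rot"].round(2),o["force"].round(1),o["moment"].round(3),"j7",o["joints"][6].round(1),o["tau"][6].round(3),o["grip_width"].round(4))
E
python3 s.py
```

```text
Traceback (most recent call last):
  File "s.py", line 2, in <module>
    o=arm.get_obs();print(round(o["clock"],2),o["tool_pos"].round(4),o["tool_rot"].round(2),o["force"].round(1),o["moment"].round(3),"j7",o["joints"][6].round(1),o["tau"][6].round(3),o["grip_width"].round(4))
                                                                                                                                                                                       ^^^^^^^^^^^^^^^^^^^^^
AttributeError: 'float' object has no attribute 'round'
```

```bash
sed -i 's/o\["grip_width"\].round(4)/round(o["grip_width"],4)/' s.py; python3 s.py
```

```text
17.83 [ 0.5656 -0.0559  0.0628] [-1.8000e+02  1.0000e-02 -1.6596e+02] [-0.1  0.1  1.9] [0.069 0.162 0.167] j7 110.5 0.89 0.0532
```

Request:
servo_tool(
  rows=[
    {"x": 0, "y": 0, "z": 0, "roll": 0.03},
    {"x": 0, "y": 0, "z": 0, "roll": 0.06},
    {"x": 0, "y": 0, "z": 0, "roll": 0.09},
    {"x": 0, "y": 0, "z": 0, "roll": 0.12},
    {"x": 0, "y": 0, "z": 0, "roll": 0.14},
    {"x": 0, "y": 0, "z": 0, "roll": 0.16},
    {"x": 0, "y": 0, "z": 0, "roll": 0.18},
    {"x": 0, "y": 0, "z": 0, "roll": 0.18},
    {"x": 0, "y": 0, "z": 0, "roll": 0.18},
    {"x": 0, "y": 0, "z": 0, "roll": 0.18},
  ],
)

```text
clock: 18.67
tool_pos: [0.5655, -0.0559, 0.0628]
tool_rot: [180.0, 0.0, -176.1]
force: [-0.6, -0.3, 4.0]
grip_width: 0.0529
```

```bash
python3 s.py
```

```text
18.67 [ 0.5655 -0.0559  0.0628] [ 1.7999e+02  1.0000e-02 -1.7615e+02] [-0.6 -0.3  4. ] [0.123 0.231 0.004] j7 102.1 0.01 0.0529
```

Request:
servo_tool(
  rows=[
    {"x": 0, "y": 0, "z": 0, "roll": 0.01},
    {"x": 0, "y": 0, "z": 0, "roll": 0.02},
    {"x": 0, "y": 0, "z": 0, "roll": 0.03},
    {"x": 0, "y": 0, "z": 0, "roll": 0.04},
    {"x": 0, "y": 0, "z": 0, "roll": 0.05},
    {"x": 0, "y": 0, "z": 0, "roll": 0.06},
    {"x": 0, "y": 0, "z": 0, "roll": 0.07},
    {"x": 0, "y": 0, "z": 0, "roll": 0.08},
    {"x": 0, "y": 0, "z": 0, "roll": 0.09},
    {"x": 0, "y": 0, "z": 0, "roll": 0.1},
  ],
)

```text
clock: 19.5
tool_pos: [0.5656, -0.0559, 0.0628]
tool_rot: [180.0, 0.0, 178.1]
force: [-1.9, 1.2, 5.4]
grip_width: 0.0533
```

```bash
python3 s.py
```

```text
19.5 [ 0.5656 -0.0559  0.0628] [1.8000e+02 1.0000e-02 1.7806e+02] [-1.9  1.2  5.4] [0.155 0.288 0.101] j7 97.4 0.073 0.0533
```

Request:
servo_tool(
  rows=[
    {"x": 0, "y": 0, "z": 0, "roll": 0.01},
    {"x": 0, "y": 0, "z": 0, "roll": 0.02},
    {"x": 0, "y": 0, "z": 0, "roll": 0.03},
    {"x": 0, "y": 0, "z": 0, "roll": 0.04},
    {"x": 0, "y": 0, "z": 0, "roll": 0.05},
    {"x": 0, "y": 0, "z": 0, "roll": 0.06},
    {"x": 0, "y": 0, "z": 0, "roll": 0.07},
    {"x": 0, "y": 0, "z": 0, "roll": 0.08},
    {"x": 0, "y": 0, "z": 0, "roll": 0.09},
    {"x": 0, "y": 0, "z": 0, "roll": 0.1},
  ],
)

```text
clock: 20.33
tool_pos: [0.5655, -0.0559, 0.0628]
tool_rot: [180.0, 0.0, 172.3]
force: [-1.0, 0.7, 5.1]
grip_width: 0.053
```

```bash
python3 s.py
```

```text
20.33 [ 0.5655 -0.0559  0.0628] [1.8000e+02 1.0000e-02 1.7233e+02] [-1.   0.7  5.1] [0.181 0.192 0.141] j7 92.7 0.072 0.053
```

Request:
servo_tool(
  rows=[
    {"x": 0, "y": 0, "z": 0, "roll": 0.01},
    {"x": 0, "y": 0, "z": 0, "roll": 0.02},
    {"x": 0, "y": 0, "z": 0, "roll": 0.03},
    {"x": 0, "y": 0, "z": 0, "roll": 0.04},
    {"x": 0, "y": 0, "z": 0, "roll": 0.05},
    {"x": 0, "y": 0, "z": 0, "roll": 0.06},
    {"x": 0, "y": 0, "z": 0, "roll": 0.07},
    {"x": 0, "y": 0, "z": 0, "roll": 0.08},
    {"x": 0, "y": 0, "z": 0, "roll": 0.09},
    {"x": 0, "y": 0, "z": 0, "roll": 0.1},
  ],
)

```text
clock: 21.17
tool_pos: [0.5656, -0.0559, 0.0628]
tool_rot: [180.0, 0.0, 166.6]
force: [-0.7, 0.8, 4.6]
grip_width: 0.0529
```

```bash
python3 s.py
```

```text
21.17 [ 0.5656 -0.0559  0.0628] [1.800e+02 1.000e-02 1.666e+02] [-0.7  0.8  4.6] [0.188 0.201 0.122] j7 88.0 0.072 0.0529
```

Request:
servo_tool(
  rows=[
    {"x": 0, "y": 0, "z": 0, "roll": 0.01},
    {"x": 0, "y": 0, "z": 0, "roll": 0.02},
    {"x": 0, "y": 0, "z": 0, "roll": 0.03},
    {"x": 0, "y": 0, "z": 0, "roll": 0.04},
    {"x": 0, "y": 0, "z": 0, "roll": 0.05},
    {"x": 0, "y": 0, "z": 0, "roll": 0.06},
    {"x": 0, "y": 0, "z": 0, "roll": 0.07},
    {"x": 0, "y": 0, "z": 0, "roll": 0.08},
    {"x": 0, "y": 0, "z": 0, "roll": 0.09},
    {"x": 0, "y": 0, "z": 0, "roll": 0.1},
  ],
)

```text
clock: 22.0
tool_pos: [0.5656, -0.056, 0.0628]
tool_rot: [-180.0, 0.0, 161.0]
force: [-0.9, 0.2, 5.4]
grip_width: 0.053
```

```bash
python3 s.py
```

```text
22.0 [ 0.5656 -0.056   0.0628] [-1.7997e+02  1.0000e-02  1.6097e+02] [-0.9  0.2  5.4] [0.063 0.281 1.196] j7 83.4 -0.999 0.053
```

Torque came up to ~1.2 N·m (firmly snug, below 1.8). Stop and release.

Request:
servo_tool(
  rows=[
    {"x": 0, "y": 0, "z": 0, "roll": 0},
    {"x": 0, "y": 0, "z": 0, "roll": 0},
    {"x": 0, "y": 0, "z": 0, "roll": 0},
    {"x": 0, "y": 0, "z": 0, "roll": 0},
    {"x": 0, "y": 0, "z": 0, "roll": 0},
    {"x": 0, "y": 0, "z": 0, "roll": 0},
    {"x": 0, "y": 0, "z": 0, "roll": 0},
    {"x": 0, "y": 0, "z": 0, "roll": 0},
    {"x": 0, "y": 0, "z": 0, "roll": 0},
    {"x": 0, "y": 0, "z": 0, "roll": 0},
  ],
)

```text
clock: 22.83
tool_pos: [0.5656, -0.056, 0.0628]
tool_rot: [-180.0, 0.0, 161.0]
force: [-1.8, 0.4, 5.0]
grip_width: 0.0529
```

```bash
python3 s.py
```

```text
22.83 [ 0.5656 -0.056   0.0628] [-1.7998e+02  1.0000e-02  1.6100e+02] [-1.8  0.4  5. ] [-0.008  0.238  1.008] j7 83.4 -1.022 0.0529
```

Request:
servo_tool(
  rows=[
    {"x": 0, "y": 0, "z": 0, "roll": 0},
    {"x": 0, "y": 0, "z": 0, "roll": 0},
    {"x": 0, "y": 0, "z": 0, "roll": 0},
    {"x": 0, "y": 0, "z": 0, "roll": 0},
    {"x": 0, "y": 0, "z": 0, "roll": 0},
    {"x": 0, "y": 0, "z": 0, "roll": 0},
    {"x": 0, "y": 0, "z": 0, "roll": 0},
    {"x": 0, "y": 0, "z": 0, "roll": 0},
    {"x": 0, "y": 0, "z": 0, "roll": 0},
    {"x": 0, "y": 0, "z": 0, "roll": 0},
  ],
  jaw=100,
)

```text
clock: 23.67
tool_pos: [0.5655, -0.0559, 0.0627]
tool_rot: [180.0, 0.0, 160.9]
force: [0.4, 0.2, 0.1]
grip_width: 0.092
```

Request:
servo_tool(
  rows=[
    {"x": 0, "y": 0, "z": -3, "roll": 0},
    {"x": 0, "y": 0, "z": -12, "roll": 0},
    {"x": 0, "y": 0, "z": -28, "roll": 0},
    {"x": 0, "y": 0, "z": -48, "roll": 0},
    {"x": 0, "y": 0, "z": -70, "roll": 0},
    {"x": 0, "y": 0, "z": -92, "roll": 0},
    {"x": 0, "y": 0, "z": -110, "roll": 0},
    {"x": 0, "y": 0, "z": -122, "roll": 0},
    {"x": 0, "y": 0, "z": -128, "roll": 0},
    {"x": 0, "y": 0, "z": -130, "roll": 0},
  ],
)

```text
clock: 24.5
tool_pos: [0.5661, -0.056, 0.1943]
tool_rot: [179.9, 0.1, 160.9]
force: [0.5, 0.9, -0.1]
grip_width: 0.0919
```

Request:
servo_tool(
  rows=[
    {"x": -5, "y": 2, "z": 0, "roll": -0.05},
    {"x": -18, "y": 6, "z": 0, "roll": -0.1},
    {"x": -36, "y": 12, "z": 0, "roll": -0.15},
    {"x": -50, "y": 17, "z": 0, "roll": -0.2},
    {"x": -55, "y": 19, "z": 0, "roll": -0.25},
    {"x": -55, "y": 19, "z": 0, "roll": -0.3},
    {"x": -55, "y": 19, "z": 0, "roll": -0.33},
    {"x": -55, "y": 19, "z": 0, "roll": -0.33},
    {"x": -55, "y": 19, "z": 0, "roll": -0.33},
    {"x": -55, "y": 19, "z": 0, "roll": -0.33},
  ],
)

```text
clock: 25.33
tool_pos: [0.6233, -0.0559, 0.1923]
tool_rot: [180.0, -0.0, 179.8]
force: [-0.2, -0.3, 0.3]
grip_width: 0.092
```

```bash
python3 s.py
python3 - <<'E'
from h import *
f=arm.grab_frame("wrist"); im=f["image"]; cv2.imwrite("pics/w9.png",np.hstack([cv2.resize(im[:210,170:340],None,fx=2.3,fy=2.3),cv2.resize(cv2.imread("pics/w8.png")[:210,170:340],None,fx=2.3,fy=2.3)]))
p,u,v=pts(f);p*=1000
k=p[(p[:,0]>435)&(p[:,0]<600)&(np.abs(p[:,1]+56)<9)&(np.abs(p[:,2]-133)<3)]
c=k[(k[:,0]<540)&(k[:,0]>500)]
print("key z",np.median(c[:,2]),"y(x)",np.polyfit(c[:,0]-515,c[:,1],1),"z(x)",np.polyfit(c[:,0]-515,c[:,2],1),"xmax",k[:,0].max())
E
```

```text
25.33 [ 0.6233 -0.0559  0.1923] [ 1.8000e+02 -5.0000e-02  1.7977e+02] [-0.2 -0.3  0.3] [ 0.079 -0.002  0.001] j7 97.5 0.022 0.092
key z 132.68342314027814 y(x) [-4.80594183e-03 -5.51500717e+01] z(x) [-9.94939936e-03  1.32715067e+02] xmax 592.1455396879674
```

View pics/w9.png

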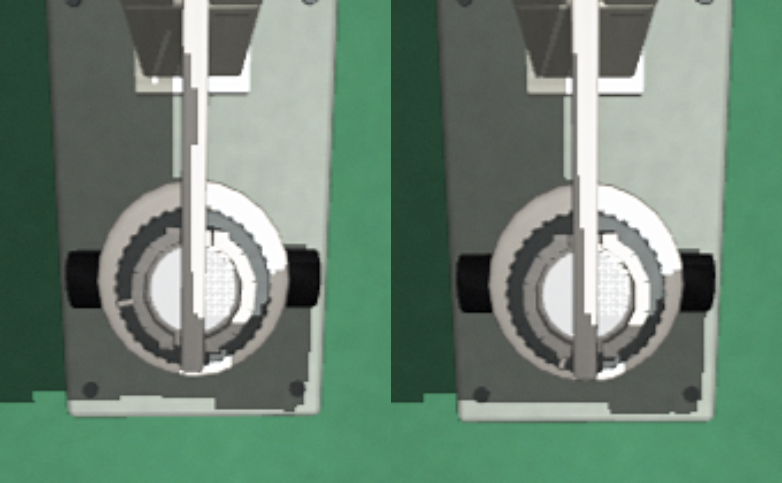

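The key (crop column ~193) is still seated and level, and the ring's white mark has moved from the bottom to (125,300), about 1 rad clockwise. Handing in.

```bash
python3 -c "
from bench import arm
print(arm.finish_job())"
```

```text
the job is handed in; nothing more can be done
None
```

The holding key is seated, and the lock ring is turned up snug. I handed the job in at about 25 s, with the gripper open and clear of everything.

- **Key:** I laid it into the barrel's notches and the post's slot without meeting any notable force. After the ring was tightened, its top measured 132.7 mm above the desk (133 nominal) and it lay level. It sat about 1 mm sideways of where I placed it, which is within the clearance.
- **Ring:** I turned it clockwise about 1.08 rad in one grip. The drag while it ran was 0.10–0.17 N m. The torque then rose to 1.2 N m as it met its seat and held at 1.0 N m before I let go. That is a little over the nominal 0.9 but well below 1.8. I worked out the load on the post from this as about 11–13 N; I could not read it directly.
- **Barrel:** I did not measure its angle directly. The last picture shows the key still through both notches, so the clearances limit any turn to about 0.12 rad.
- **First grasp missed:** The real fingertips sit about 23 mm behind the reported TCP, so the fingers closed above the key. I measured the offset with both cameras, corrected for it, and nothing was disturbed.
- **Other things on the desk:** I never touched them, but I did not measure their positions again at the end.

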